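Fit a spare feed wheel to the keyed shaft of a power feeder

ROBOT

A 6-joint arm with a two-finger parallel gripper is mounted at the origin on the work surface. World frame = base frame: x ahead of the robot, y to its left, z up, the work surface at z = 0. Lengths are in m, angles in degrees, forces in N, time in s.
With the tool pointing down it reaches from about 0.3 to 0.75 m from the base axis. Payload 8.5 kg.
Tool frame: the origin (TCP) lies at the very end of the fingers, on their centre line; the grasp point (between the pads) lies 19 mm behind it; z points along the fingers, y is the direction in which the jaws open and shut (so a half turn about z gives the same grasp; the last joint's range is limited). The gripper opens to 85 mm and grips with 20 to 120 N. Pads are 22 mm wide; open, the fingers measure 114 mm over their backs; the gripper's body (76 mm by 85 mm) begins 54 mm behind the grasp point. The pads swing forward as they close: fully open they stand 13 mm farther back than shut.
Start: joints at [-88.31, 21.807, 74.336, -0, 83.858, -12.336], TCP at [0.133, -0.534, 0.231] pointing down, gripper open.
Joint ranges: [-178.18, 178.18], [-50.72, 133.34], [12.68, 142.11], [-81.47, 261.47], [9.98, 163.14], [-165.26, 165.26]. Speed limits (degrees/s): [136.94, 136.94, 180, 180, 180, 180].

INTERFACE

Orientations are given as a 3x3 rotation matrix whose columns are the frame's x, y, z axes.
In Python, from rig import status, vision, env gives the robot as it stands.
- The arm moves only by the tool send_rows, never from a script. Its argument "targets" is a list of rows, each a list of 7 numbers: the shift along the tool's x, y, z in units of 50 mm (1.0 is 50 mm), then the turn, a rotation vector about the tool's x, y, z in units of 8 degrees (1.0 is 8 degrees), then the finger opening in mm, from 0 to 85.4. A call has 1 to 5 rows; each row is the pose to reach, as a shift and turn from the pose commanded when the call began, along the tool's axes at that moment; what a row does not reach only later rows make up. A row lasts 1/8 s, in which the tool goes at most 62.5 mm and 10.7 degrees, less where a joint would pass 70% of its speed; a pose out of reach is approached as far as the arm can. A call with a gripper value outside its range is refused whole. The fingers move at their own pace and stop on an object; "grip_force" is the grip in N (left out, the last holds). Time passes only in rows, so rows that repeat a pose let the fingers close. It gives the time, the measured TCP pose, the force and the opening at its end, in the units of the state.
- status.observe(): the state, without advancing time (a new reading comes with each control period).
- vision.get_image(name): name is "scene" or "top"; returns (picture, depth): 420x560x3 uint8, red, green, blue; 420x560 float32, m along the optical axis (not along the pixel's ray), 0 where there is no reading.
- vision.camera_model(name): a dict with "camera_matrix" (3x3 intrinsics, pixels), "view" (4x4, takes a point from world to camera coordinates). Camera axes: x right, y down, z forward; pixel columns grow to the right and rows downward; lengths in m; the calibration is good to about 2 mm. A picture is of the moment at which its call begins. camera_model takes no time and is no camera call.
- env.close_job(): hands the job in, once; it reports no verdict.
Trained networks look in the newest picture that a camera, given by its name, has taken for a name from the list of things; names that differ only in an ending like _2 or _b are one class to them, and where a whole thing is asked for, a point or a joint stands for the part that bears it (a point fixed in the world has none). Each returns a list of dicts, best first, with "p" (0 to 1); they miss things now and then, are a little off and sometimes report something else, mostly with a low value. They report only what shows in the picture. A call takes as long as a camera call.
- vision.masks_of(camera, label): "pixels" (420x560 bool, what is visible of it) and "extent" ([left, top, right, bottom] in pixels, round what is visible of it).
The state is a dict: "time_s": time; "q": joint angles; "qvel": joint speeds; "joint_efforts": joint torques, N m; "position": TCP position; "tool_rot": TCP orientation; "ft_force": force on the tool from outside, world axes, zero at the start; "wrist_torque": the same for the moment, N m; "grip_width": finger opening in m.
Only numpy, scipy, OpenCV 4.12 (cv2) and the standard library are available. Lean on these libraries where they do the work, as an engineer would, in place of code of your own. Each camera call takes 0.05 s, during which the arm holds its last target.

TASK

The green power feeder on the bench is missing one of its three feed wheels; the spare lies under one of the two clear sliding covers of the plywood spares box. Slide that cover back past its neighbour, lift the wheel out and put it, boss upwards, on the feeder's bare shaft, turning it until its keyway meets the key and it drops fully home on the shoulder; then let go. Leave the other things where they are.

Things in the scene. Friction and masses are not known exactly. Their poses are not given: they have to be found in the camera images.
- spares_box: Open plywood box fixed to the bench, 220 (its x) x 400 (its y) mm outside. Origin: centre of its underside; z up. Floor 12 mm thick; long side walls 12 mm thick and 110 mm high; end walls 12 mm thick and 92 mm high, below the covers; a partition 74 mm high across the middle (y = 0) makes two bays. The wheel lies boss up on the floor of one bay, about 110 mm from the box's middle along +y or -y; a roll of foam tape lies in the other bay.
- cover_left (a joint): Travel in m of the clear cover over the +y bay: 0 shut, 0.165 fully open; it slides towards the box's -y over the other cover, needs about 2 N and stays where it is left. Clear panel 194 x 205 x 4 mm (shut: box y from -5 to 200 mm), top face 106 mm above the bench. The wheel comes out straight up when the cover is nearly fully open (beyond about 0.15).
- cover_right (a joint): Travel in m of the clear cover over the -y bay: 0 shut, 0.165 fully open; it slides towards the box's +y under the other cover, needs about 2 N and stays where it is left. Clear panel 194 x 205 x 4 mm (shut: box y from 5 to -200 mm), top face 100 mm above the bench. The wheel comes out straight up when the cover is nearly fully open (beyond about 0.15).
- cover_left_pull (a point): Top middle of the left cover's wooden pull, a bar 90 mm (box x) x 16 mm (box y) x 18 mm high on the cover, 14 mm from its outer end to the bar's centre line. Axes as the box. It can be pushed from its outer side or pinched. Top 124 mm above the bench.
- cover_right_pull (a point): Top middle of the right cover's wooden pull, the same bar at that cover's outer end. Axes as the box. Top 118 mm above the bench.
- feed_wheel: The spare wheel, 0.4 to 0.75 kg: black rubber tyre 100 mm diameter, yellow disc, height of tyre 48 mm; its round aluminium boss, 48 mm diameter, stands 32 mm proud of the tyre (whole wheel 80 mm high) and is the place to grip. Origin: centre of its underside; z up out of the boss. A 26 mm bore runs right through, with one keyway 10 mm wide and reaching 18.5 mm from the axis, on the wheel's +x side, right through as well.
- feeder: Green power-feeder head lying on the bench with its wheel shafts upright, fixed. Origin: on the bench under the bare shaft; the two fitted wheels stand 125 and 250 mm from it along the feeder's +x, their boss tops 190 mm above the bench (screw heads to 201). Housing 130 mm wide, 100 mm high, from x = -70 to 320 mm; motor on its -y side.
- shaft_seat (a point): Centre of the shoulder on which the wheel's underside finally rests, 110 mm above the bench, on the axis of the bare shaft. z up; x points to the side where the key is.
- shaft_end (a point): Centre of the bare shaft's top end, 64 mm above the shoulder. Shaft 24 mm diameter, its last 8 mm tapering to 15 mm. The shaft is held by its gearbox and does not turn by hand. Axes as shaft_seat.
- shaft_key (a point): Top of the brass key on the shaft's outside, 42 mm above the shoulder and 14.5 mm from the axis. The key is 8 mm wide, stands out to 17 mm from the axis and runs from 4 to 42 mm above the shoulder; above it the shaft is plain, so that a wheel out of line rests on the key's top, 42 mm above the shoulder. Fit: about 1 mm all round; once the key is in its keyway and the wheel is let go, it slides down by its own weight or under a light push.
- drive_shaft (a joint): Angle in rad of the bare shaft in the feeder, anticlockwise from above; 0: key to the feeder's +x. It stays as found.
- foam_tape: Bystander: blue roll, 90 mm diameter, 48 mm high, in the other bay of the box. Origin: centre of its underside.
- masking_tape: Bystander: pale roll of masking tape lying on the bench, 96 mm diameter, 36 mm high. Origin: centre of its underside.
- glue_tin: Bystander: white tin standing on the bench, 100 mm diameter, 118 mm high. Origin: centre of its underside.
- drill: Bystander: blue and black cordless drill lying on its side, about 210 x 190 x 62 mm. Origin: on the bench under the middle of its body.

How it is judged:
By the outcome, as a careful person would: the job done as asked, in the order asked, and still so for the second after the job is handed in, with the robot touching nothing.
It also fails if it takes over 58 s, if anything falls off the work surface, if the arm or the gripper's body presses on something with over 40 N, if the wrist force passes 120 N, or if a joint passes its speed limit or range.

## Working session

There is one attempt and no reset: what is moved stays moved. The work goes in short steps, Python scripts to look and compute and a tool call to move; the robot and the scene stay as the last step left them, time stands still between calls to the robot, and variables do not carry over. Pictures are saved under pics/ and viewed, and the job is handed in when it is done.

Besides the shell and the picture viewer there is one more tool, called after "Call:" by a JSON object that holds its "op" and its "data", one argument or row to a line. send_rows: Moves the arm, as the interface text tells. Its arguments: {"type":"object","properties":{"targets":{"type":"array","items":{"type":"array","items":{"type":"number"}}},"grip_force":{"type":"number"}},"required":["targets"]}

```bash
ls; mkdir -p pics; cat > h.py <<'E'
import numpy as np, cv2
from rig import status, vision, env
def cam(n):
    m=vision.camera_model(n); return np.array(m["camera_matrix"]),np.array(m["view"])
def snap(n,f):
    im,d=vision.get_image(n); cv2.imwrite('pics/'+f,im[:,:,::-1]); np.save('pics/'+f[:-4]+'_d.npy',d); np.save('pics/'+f[:-4]+'_v.npy',cam(n)[1]); return im,d
def unproj(n,u,v,z,V=None):
    K,V0=cam(n); V=V0 if V is None else V
    p=np.linalg.inv(K)@np.array([u,v,1.])*z
    return (np.linalg.inv(V)@np.append(p,1))[:3]
def cloud(n,d,mask=None):
    K,V=cam(n); m=(d>0)
    if mask is not None: m&=mask
    v,u=np.nonzero(m); z=d[v,u]
    p=np.stack([(u-K[0,2])/K[0,0]*z,(v-K[1,2])/K[1,1]*z,z,np.ones_like(z)])
    return (np.linalg.inv(V)@p)[:3].T,u,v
def onplane(n,u,v,h):
    K,V=cam(n); R=V[:3,:3];t=V[:3,3]; c=-R.T@t
    r=R.T@np.linalg.inv(K)@np.array([u,v,1.]); return c+r*(h-c[2])/r[2]
def proj(n,P):
    K,V=cam(n); p=V@np.append(P,1); q=K@p[:3]; return q[:2]/q[2]
E
python3 - <<'E'
from h import *
np.set_printoptions(precision=4,suppress=True)
print(status.observe())
for n in("scene","top"):
    K,V=cam(n);print(n,K,V,-V[:3,:3].T@V[:3,3])
    snap(n,n+'0.png')
E
```

```text
pics
{'time_s': 0.0, 'q': array([-88.3127,  21.8391,  74.3861,  -0.0002,  83.8584, -12.337 ]), 'qvel': array([ 0.0502, -0.054 ,  0.0355,  0.0304, -0.0478,  0.0735]), 'joint_efforts': array([ -0.0008, -44.8471, -23.1279,  -0.0002,   0.0048,  -0.    ]), 'position': array([ 0.1333, -0.5333,  0.2307]), 'tool_rot': array([[ 0.9702,  0.2423, -0.    ],
       [ 0.2423, -0.9702,  0.0015],
       [ 0.0003, -0.0014, -1.    ]]), 'ft_force': array([-0.4527,  0.4235,  0.5864]), 'wrist_torque': array([ 0.0015, -0.0477,  0.0054]), 'grip_width': 0.08546375421418854}
scene [[410.5815   0.     273.4063]
 [  0.     410.5815 209.9291]
 [  0.       0.       1.    ]] [[ 0.842   0.5395  0.0013 -0.5567]
 [ 0.4519 -0.7038 -0.5481 -0.1807]
 [-0.2948  0.4621 -0.8364  1.3656]
 [ 0.      0.      0.      1.    ]] [ 0.953  -0.4579  1.0438]
top [[421.4632   0.     273.733 ]
 [  0.     421.4632 212.6297]
 [  0.       0.       1.    ]] [[ 0.0097 -0.9999  0.0085  0.0268]
 [-0.9939 -0.0105 -0.1102  0.6237]
 [ 0.1102 -0.0074 -0.9939  0.9417]
 [ 0.      0.      0.      1.    ]] [0.5158 0.0403 1.0044]
```

View pics/scene0.png

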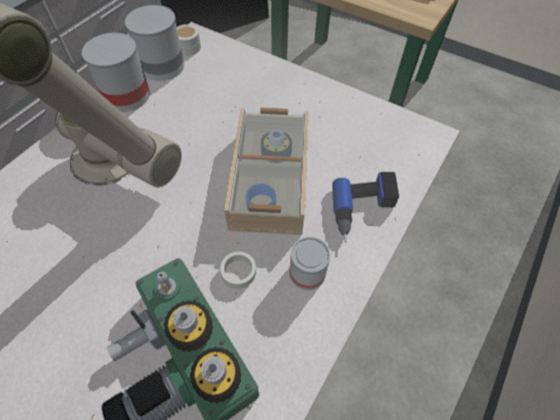

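View pics/top0.png

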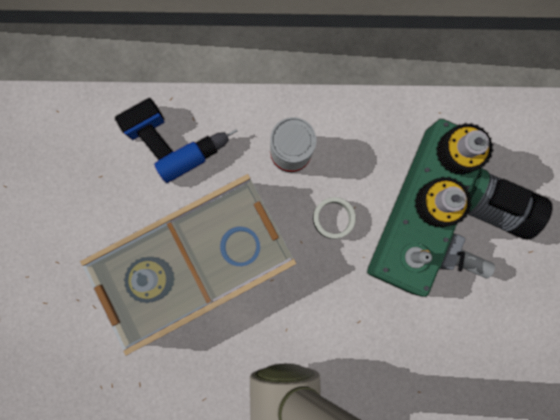

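The wheel is in the bay at top px (148,280) / scene px (277,142). The foam tape is in the other bay. The bare shaft is at top px (418,257) / scene px (163,282), and both pulls are visible. Next I'll measure.

```bash
python3 - <<'E'
from h import *
np.set_printoptions(precision=4,suppress=True)
for n in("scene","top"):
    d=np.load(f'pics/{n}0_d.npy')
    for l in ["spares_box","cover_left_pull","cover_right_pull","feed_wheel","shaft_end","shaft_key","feeder","foam_tape","masking_tape","glue_tin","drill"]:
        for r in vision.masks_of(n,l)[:3]:
            m=r["pixels"]; P,u,v=cloud(n,d,m)
            if len(P): print(n,l,round(r["p"],2),r["extent"],m.sum(),"px",u.mean().round(1),v.mean().round(1),"med",np.median(P,0),"zmax",np.percentile(P[:,2],[5,50,95,99]))
import cv2
im=cv2.imread('pics/top0.png'); cv2.imwrite('pics/top0c.png',cv2.resize(im[220:300,370:500],None,fx=6,fy=6,interpolation=cv2.INTER_CUBIC))
cv2.imwrite('pics/top0w.png',cv2.resize(im[170:355,75:305],None,fx=3,fy=3,interpolation=cv2.INTER_CUBIC))
im=cv2.imread('pics/scene0.png'); cv2.imwrite('pics/scene0c.png',cv2.resize(im[255:320,120:220],None,fx=8,fy=8,interpolation=cv2.INTER_CUBIC))
cv2.imwrite('pics/scene0w.png',cv2.resize(im[100:240,215:325],None,fx=4,fy=4,interpolation=cv2.INTER_CUBIC))
E
```

```text
scene spares_box 0.64 [221.8, 108.2, 304.5, 235.9] 9304 px 268.2 171.8 med [0.531  0.164  0.1023] zmax [0.033  0.1023 0.112  0.1212]
scene cover_left_pull 0.91 [236.1, 105.5, 300.9, 159.2] 3132 px 271.9 133.9 med [0.4642 0.2951 0.1061] zmax [0.1028 0.1061 0.1133 0.1241]
scene cover_left_pull 0.61 [157.1, 273.6, 173.8, 294.3] 313 px 165.7 283.8 med [ 0.5332 -0.2708  0.1277] zmax [0.1077 0.1277 0.1744 0.1764]
scene cover_right_pull 0.58 [232.6, 156.9, 303.3, 218.0] 3687 px 266.5 187.0 med [0.5616 0.1186 0.1002] zmax [0.0971 0.1002 0.1121 0.119 ]
scene shaft_end 0.82 [159.1, 275.5, 178.0, 294.5] 302 px 165.3 283.2 med [ 0.5328 -0.2701  0.1336] zmax [0.1081 0.1336 0.1748 0.1764]
scene shaft_key 0.69 [158.8, 272.1, 172.8, 297.9] 289 px 165.6 283.9 med [ 0.5337 -0.2709  0.129 ] zmax [0.108  0.129  0.1745 0.1765]
scene feeder 0.82 [103.0, 256.6, 260.0, 419.5] 14241 px 180.6 354.2 med [ 0.6601 -0.3667  0.1024] zmax [0.0614 0.1024 0.1897 0.195 ]
scene foam_tape 0.68 [101.3, 257.2, 258.9, 420.0] 14237 px 180.8 354.1 med [ 0.6602 -0.3662  0.1024] zmax [0.0612 0.1024 0.1898 0.195 ]
scene masking
[... 1661 characters left out ...]
49 -0.3255  0.1011] zmax [0.0547 0.1011 0.1886 0.1945]
top feeder 0.29 [84.9, 224.3, 211.3, 349.8] 9208 px 146.3 284.6 med [0.4608 0.2999 0.1064] zmax [0.1037 0.1064 0.1106 0.1251]
top masking_tape 0.95 [313.3, 199.2, 355.5, 240.7] 649 px 333.7 217.2 med [ 0.6151 -0.1076  0.035 ] zmax [0.0052 0.035  0.0388 0.04  ]
top glue_tin 0.8 [270.0, 118.6, 312.8, 171.2] 2078 px 291.4 144.3 med [ 0.7637 -0.0038  0.1158] zmax [0.0312 0.1158 0.1195 0.1207]
top drill 0.86 [112.1, 98.1, 235.6, 183.5] 3577 px 166.1 140.7 med [0.7842 0.2948 0.0515] zmax [0.0311 0.0515 0.0638 0.0654]
top drill 0.21 [267.1, 120.0, 317.1, 170.2] 2048 px 291.6 144.3 med [ 0.7637 -0.004   0.1159] zmax [0.0357 0.1159 0.1196 0.1207]
```

View pics/top0c.png

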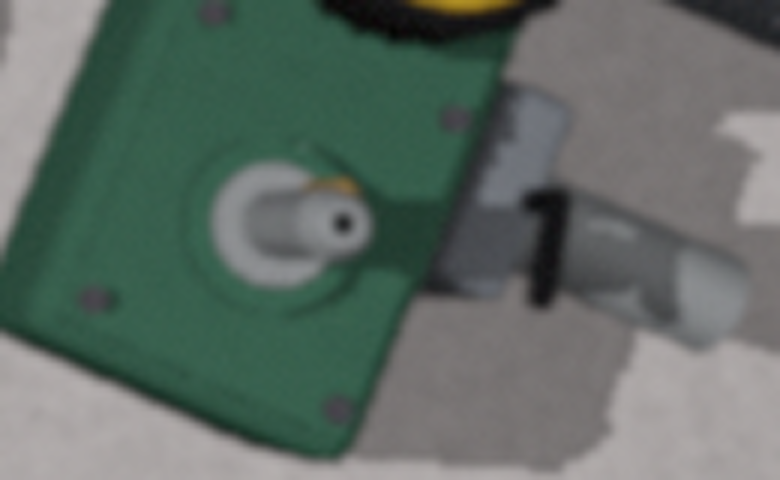

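View pics/scene0c.png

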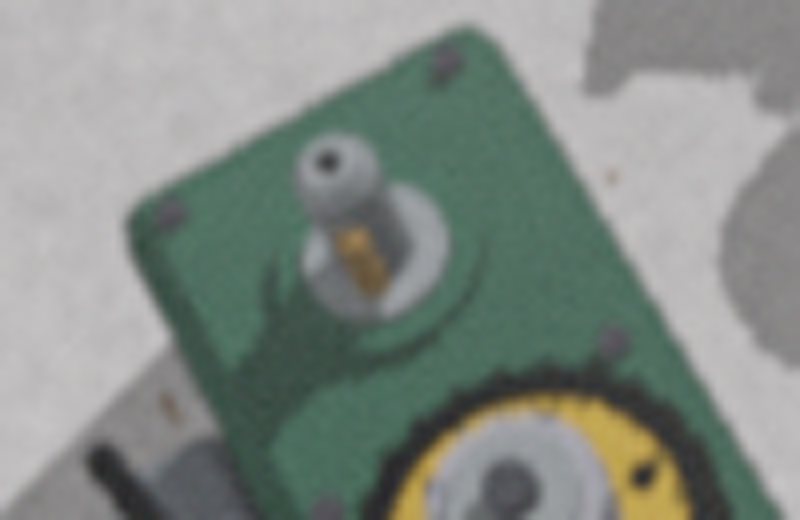

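View pics/top0w.png

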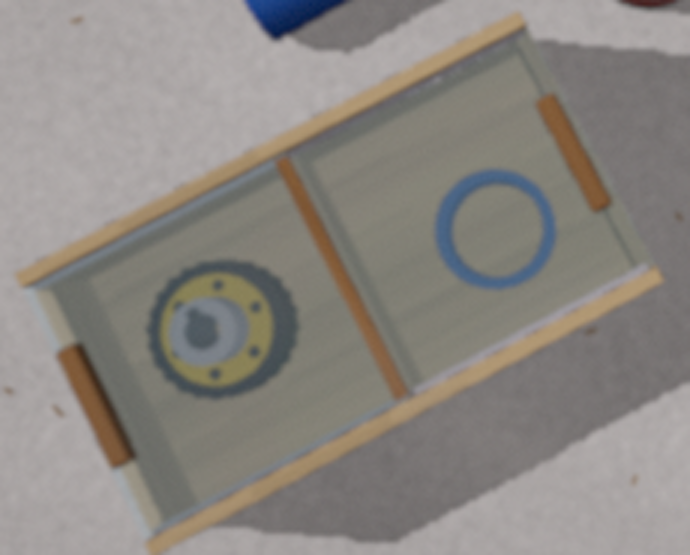

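View pics/scene0w.png

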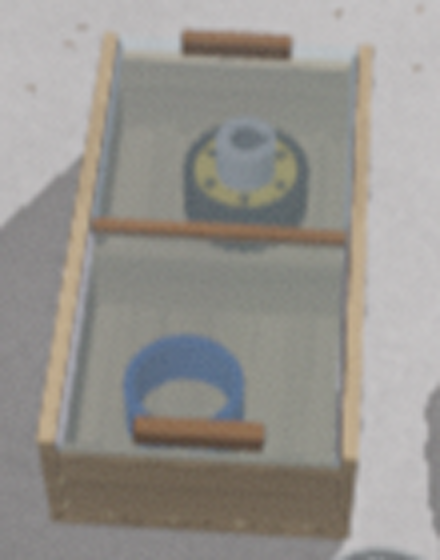

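```bash
python3 - <<'E'
from h import *
np.set_printoptions(precision=4,suppress=True)
for n in("scene","top"):
    d=np.load(f'pics/{n}0_d.npy'); im=cv2.imread(f'pics/{n}0.png')
    P,u,v=cloud(n,d)
    # left pull
    for nm,c,(a,b) in(("left",(0.43,0.39),(.119,.13)),("right",(0.59,0.03),(.1135,.124))):
        m=(np.hypot(P[:,0]-c[0],P[:,1]-c[1])<.08)&(P[:,2]>a)&(P[:,2]<b)
        Q=P[m]; r=cv2.minAreaRect(Q[:,:2].astype(np.float32)*1000); print(n,nm,m.sum(),Q.mean(0),r)
    # side walls z~.11
    m=(P[:,2]>.1085)&(P[:,2]<.1125)&(np.abs(P[:,0]-.51)<.25)&(P[:,1]>0)&(P[:,1]<.5)
    Q=P[m]; r=cv2.minAreaRect(Q[:,:2].astype(np.float32)*1000); print('walls',m.sum(),r)
    # shaft end
    m=(np.hypot(P[:,0]-.53,P[:,1]+.265)<.05)&(P[:,2]>.171); print('shaft top',m.sum(),P[m].mean(0))
    m2=(np.hypot(P[:,0]-.53,P[:,1]+.265)<.05)&(P[:,2]>.118)&(P[:,2]<.165); Q=P[m2];U=u[m2];Vv=v[m2]
    hsv=cv2.cvtColor(im,cv2.COLOR_BGR2HSV)[Vv,U]
    k=(hsv[:,0]>10)&(hsv[:,0]<30)&(hsv[:,1]>80); print('key px',k.sum()); print(np.c_[U[k],Vv[k],Q[k]*1000].round(1))
    m3=(np.hypot(P[:,0]-.53,P[:,1]+.265)<.06)&(P[:,2]>.105)&(P[:,2]<.118);print('shoulder',m3.sum(),P[m3].mean(0))
E
```

```text
scene left 119 [0.4206 0.3754 0.1228] ((419.8514099121094, 376.8394775390625), (86.52227783203125, 22.891767501831055), 33.11760330200195)
scene right 171 [0.5995 0.05   0.1177] ((597.9190673828125, 50.85719680786133), (88.8431167602539, 18.812652587890625), 27.12860870361328)
walls 902 ((459.140380859375, 132.41925048828125), (398.21844482421875, 490.12847900390625), 30.69173812866211)
shaft top 44 [ 0.5254 -0.2669  0.174 ]
key px 23
[[ 163.   284.   534.3 -276.9  152.9]
 [ 164.   284.   536.  -275.5  152.3]
 [ 165.   284.   537.3 -274.   150.9]
 [ 162.   285.   532.9 -279.5  150.5]
 [ 163.   285.   534.6 -278.2  149.9]
 [ 164.   285.   535.6 -276.5  147.9]
 [ 165.   285.   538.  -275.5  148.9]
 [ 163.   286.   534.4 -279.3  146.1]
 [ 164.   286.   535.2 -277.5  143.5]
 [ 165.   286.   539.3 -277.2  148.2]
 [ 164.   287.   534.3 -278.3  138. ]
 [ 165.   287.   536.8 -277.3  139. ]
 [ 166.   287.   538.4 -275.9  138.4]
 [ 164.   288.   535.1 -279.9  136.1]
 [ 165.   288.   535.6 -278.   132.9]
 [ 166.   288.   537.9 -276.8  133.6]
 [ 167.   288.   538.4 -274.9  130.4]
 [ 165.   289. 
[... 247 characters left out ...]
1087]
top left 366 [0.4199 0.3758 0.1238] ((419.8688659667969, 376.739501953125), (89.4546890258789, 17.421871185302734), 28.43083953857422)
top right 317 [0.5978 0.0508 0.1179] ((598.140625, 51.02812957763672), (89.52934265136719, 15.985095977783203), 28.772327423095703)
walls 2410 ((463.0794677734375, 130.47666931152344), (405.7193298339844, 501.1446838378906), 31.61182975769043)
shaft top 70 [ 0.5242 -0.2659  0.1735]
key px 6
[[ 424.   250.   537.9 -274.3  141.5]
 [ 425.   250.   537.7 -274.5  146.5]
 [ 426.   250.   537.7 -275.1  150.3]
 [ 427.   250.   537.6 -276.2  152.8]
 [ 427.   251.   535.7 -276.9  150.8]
 [ 428.   251.   535.7 -278.5  151.9]]
shoulder 433 [ 0.5234 -0.2605  0.1085]
```

```bash
cat >> h.py <<'E'
from scipy.spatial.transform import Rotation as Ro
np.set_printoptions(precision=4,suppress=True)
def Rdown(yang):  # tool y (jaw axis) at world azimuth yang deg, z down
    a=np.radians(yang); y=np.array([np.cos(a),np.sin(a),0]); z=np.array([0,0,-1.]); return np.c_[np.cross(y,z),y,z]
def rows(p,yang=None,s=None):
    s=s or status.observe(); R=np.array(s['tool_rot'])
    sh=R.T@(np.array(p)-s['position'])/.05
    rv=np.zeros(3) if yang is None else Ro.from_matrix(R.T@Rdown(yang)).as_rotvec(degrees=True)/8
    return np.r_[sh,rv].round(3)
def st():
    s=status.observe(); print('t',s['time_s'],'pos',s['position'],'yang',np.degrees(np.arctan2(s['tool_rot'][1,1],s['tool_rot'][0,1])).round(2),'F',s['ft_force'],'T',s['wrist_torque'],'w',s['grip_width'],'q',s['q'].round(1)); return s
E
python3 - <<'E'
from h import *
s=st()
by=np.array([.4199-.5981,.3758-.0509]); by/=np.linalg.norm(by); ang=np.degrees(np.arctan2(-by[1],-by[0])); print(by,ang)
for p in [(.40,-.25,.30),(.48,.05,.30),(.42,.376,.24)]: print(p,rows(p,ang,s))
# shaft axis fit
from scipy.optimize import least_squares
for n in("scene","top"):
    d=np.load(f'pics/{n}0_d.npy'); im=cv2.imread(f'pics/{n}0.png')
    P,u,v=cloud(n,d); m=(np.hypot(P[:,0]-.525,P[:,1]+.266)<.03)&(P[:,2]>.12)&(P[:,2]<.164)
    Q=P[m];hsv=cv2.cvtColor(im,cv2.COLOR_BGR2HSV)[v[m],u[m]]
    Q=Q[hsv[:,1]<60]
    r=least_squares(lambda c:np.hypot(Q[:,0]-c[0],Q[:,1]-c[1])-.012,[.525,-.266],loss='soft_l1',f_scale=.001); print(n,len(Q),r.x,np.median(np.abs(r.fun)))
E
```

```text
t 1.2 pos [ 0.1333 -0.5336  0.2313] yang -75.97 F [ 0.6769 -0.1851 -0.2669] T [ 0.0436  0.0333 -0.013 ] w 0.085580011910946 q [-88.3  21.8  74.3  -0.   83.9 -12.3]
[-0.4809  0.8768] -61.256268747645414
(0.4, -0.25, 0.3) [ 6.549 -4.21  -1.374 -0.     0.    -1.84 ]
(0.48, 0.05, 0.3) [ 9.556 -9.643 -1.374 -0.     0.    -1.84 ]
(0.42, 0.376, 0.24) [  9.972 -16.26   -0.174  -0.      0.     -1.84 ]
scene 70 [ 0.5238 -0.2663] 0.0002954183933449482
top 85 [ 0.5239 -0.2669] 0.0002742967849705298
```

Call:
{"op": "send_rows", "data": {
  "targets": [
    [6.55,-4.2,-1.4,0,0,-1.84,50],
    [6.55,-4.2,-1.4,0,0,-1.84,50],
    [6.55,-4.2,-1.4,0,0,-1.84,50],
    [6.55,-4.2,-1.4,0,0,-1.84,50],
    [6.55,-4.2,-1.4,0,0,-1.84,50]
  ],
  "grip_force": 30
}}

```text
time_s: 1.82
position: [0.3453, -0.3082, 0.2872]
tool_rot: [[0.877, 0.481, 0.0], [0.481, -0.877, -0.0], [0.0, 0.001, -1.0]]
ft_force: [0.4, -1.1, -0.2]
grip_width: 0.05
```

```bash
python3 - <<'E'
from h import *
s=st()
for p in [(.48,.05,.26),(.42,.376,.2)]: print(p,rows(p,-61.25,s))
E
```

```text
t 1.825 pos [ 0.3453 -0.3082  0.2872] yang -61.27 F [ 0.3718 -1.1076 -0.1699] T [-0.0107 -0.0562 -0.0615] w 0.05003330849425164 q [-56.5  10.7  80.9   0.   88.3   4.8]
(0.48, 0.05, 0.26) [ 5.805 -4.987  0.543  0.004 -0.001 -0.003]
(0.42, 0.376, 0.2) [  7.887 -11.282   1.739   0.004  -0.001  -0.003]
```

Call:
{"op": "send_rows", "data": {
  "targets": [
    [5.8,-5,0.5,0,0,0,50],
    [5.8,-5,0.5,0,0,0,50],
    [5.8,-5,0.5,0,0,0,50],
    [5.8,-5,0.5,0,0,0,50],
    [5.8,-5,0.5,0,0,0,50]
  ]
}}

```text
time_s: 2.45
position: [0.4538, -0.0157, 0.2664]
tool_rot: [[0.877, 0.481, 0.001], [0.481, -0.877, -0.0], [0.0, 0.001, -1.0]]
ft_force: [0.5, -0.6, 0.1]
grip_width: 0.0499
```

```bash
python3 - <<'E'
from h import *
s=st()
for p in [(.48,.05,.26),(.42,.376,.18)]: print(p,rows(p,-61.25,s))
E
```

```text
t 2.45 pos [ 0.4538 -0.0157  0.2664] yang -61.26 F [ 0.481  -0.6257  0.0752] T [-0.0057 -0.0858 -0.0352] w 0.04990515327193425 q [-17.   10.5  84.6  -0.   84.8  44.3]
(0.48, 0.05, 0.26) [ 1.091 -0.9    0.129  0.004 -0.004 -0.001]
(0.42, 0.376, 0.18) [ 3.173 -7.195  1.726  0.004 -0.004 -0.001]
```

Call:
{"op": "send_rows", "data": {
  "targets": [
    [1.2,-1.2,0.2,0,0,0,50],
    [3.17,-7.2,1.5,0,0,0,50],
    [3.17,-7.2,1.5,0,0,0,50],
    [3.17,-7.2,1.5,0,0,0,50],
    [3.17,-7.2,1.5,0,0,0,50]
  ]
}}

```text
time_s: 3.08
position: [0.4327, 0.2861, 0.2094]
tool_rot: [[0.877, 0.481, 0.001], [0.481, -0.877, 0.0], [0.001, 0.0, -1.0]]
ft_force: [0.9, -1.0, 0.4]
grip_width: 0.0502
```

Call:
{"op": "send_rows", "data": {
  "targets": [
    [0,0,0,0,0,0,50]
  ]
}}

```text
time_s: 3.2
position: [0.4316, 0.2872, 0.2086]
tool_rot: [[0.874, 0.486, -0.002], [0.486, -0.874, -0.0], [-0.002, -0.001, -1.0]]
ft_force: [-0.4, -0.2, -0.3]
grip_width: 0.0499
```

```bash
python3 - <<'E'
from h import *
s=st()
for p in [(.42,.376,.15),(.42,.376,.111)]: print(p,rows(p,-61.25,s))
E
```

```text
t 3.2 pos [0.4316 0.2872 0.2086] yang -60.94 F [-0.4493 -0.2104 -0.2852] T [-0.0007 -0.0161  0.0721] w 0.049869070619799234 q [20.5 19.7 81.5  0.  78.8 81.5]
(0.42, 0.376, 0.15) [ 0.661 -1.664  1.172 -0.005  0.012  0.039]
(0.42, 0.376, 0.111) [ 0.663 -1.663  1.952 -0.005  0.012  0.039]
```

Call:
{"op": "send_rows", "data": {
  "targets": [
    [0.66,-1.66,0.8,0,0,-0.04,50],
    [0.66,-1.66,1.2,0,0,-0.04,50],
    [0.66,-1.66,1.5,0,0,-0.04,50],
    [0.66,-1.66,1.9,0,0,-0.04,50],
    [0.66,-1.66,1.93,0,0,-0.04,50]
  ]
}}

```text
time_s: 3.82
position: [0.4225, 0.3713, 0.1127]
tool_rot: [[0.875, 0.485, -0.001], [0.485, -0.875, -0.001], [-0.002, 0.0, -1.0]]
ft_force: [1.4, -0.6, -0.1]
grip_width: 0.0499
```

```bash
python3 - <<'E'
from h import *
s=st(); print(rows((.42,.376,.111),-61.25,s))
E
```

```text
t 3.825 pos [0.4225 0.3713 0.1127] yang -61.01 F [ 1.4463 -0.6327 -0.0991] T [-0.0136  0.0234  0.0417] w 0.0498897039026769 q [29.3 29.5 82.6 -0.  68.  90.3]
[ 0.002 -0.107  0.035  0.002  0.012  0.03 ]
```

Call:
{"op": "send_rows", "data": {
  "targets": [
    [0,-0.1,0.02,0,0,-0.03,30],
    [0,-0.1,0.02,0,0,-0.03,10],
    [0,-0.1,0.02,0,0,-0.03,10],
    [0,-0.1,0.02,0,0,-0.03,10]
  ]
}}

```text
time_s: 4.32
position: [0.4204, 0.3768, 0.1133]
tool_rot: [[0.872, 0.489, 0.002], [0.489, -0.872, 0.0], [0.002, 0.001, -1.0]]
ft_force: [1.5, -4.4, 6.5]
grip_width: 0.015
```

```bash
python3 - <<'E'
from h import *
s=st(); snap('scene','s1.png')
E
```

```text
t 4.325 pos [0.4204 0.3768 0.1133] yang -60.72 F [ 1.4526 -4.4368  6.4998] T [-0.6481 -0.0537 -0.2334] w 0.014974367857330315 q [29.9 29.5 82.4 -0.1 68.  90.6]
```

View pics/s1.png

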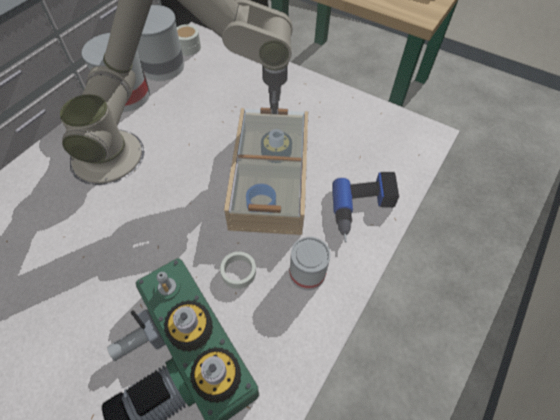

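Call:
{"op": "send_rows", "data": {
  "targets": [
    [0,0.4,-0.03,0,0,0,10],
    [-0.01,0.9,-0.03,0,0,0,10],
    [-0.015,1.4,-0.03,0,0,0,10],
    [-0.02,1.9,-0.03,0,0,0,10],
    [-0.02,2.4,-0.03,0,0,0,10]
  ],
  "grip_force": 40
}}

```text
time_s: 5.0
position: [0.4781, 0.2709, 0.1134]
tool_rot: [[0.872, 0.489, -0.001], [0.489, -0.872, 0.001], [0.0, -0.001, -1.0]]
ft_force: [0.4, 3.3, -4.2]
grip_width: 0.0147
```

```bash
python3 - <<'E'
from h import *
s=st(); by=np.array([-.4809,.8768]); t=np.array([.4204,.3768])-by*.163; print(t,rows((*t,.1145),-61.25,s))
E
```

```text
t 5.0 pos [0.4781 0.2709 0.1134] yang -60.73 F [ 0.4424  3.3132 -4.1615] T [ 0.6777 -0.1564 -0.2163] w 0.014732364703524438 q [17.2 28.3 84.8  0.1 66.9 77.9]
[0.4988 0.2339] [-0.002  0.848 -0.023 -0.008 -0.     0.065]
```

Call:
{"op": "send_rows", "data": {
  "targets": [
    [0,0.4,0,0,0,0,10],
    [-0.01,0.8,0,0,0,0,10],
    [-0.01,0.84,0,0,0,0,10],
    [-0.01,0.84,0,0,0,0,10]
  ]
}}

```text
time_s: 5.5
position: [0.4979, 0.2348, 0.1134]
tool_rot: [[0.872, 0.489, -0.0], [0.489, -0.872, -0.001], [-0.0, 0.001, -1.0]]
ft_force: [2.1, -1.1, -7.7]
grip_width: 0.0147
```

```bash
python3 - <<'E'
from h import *
s=st(); print(np.linalg.norm(s['position'][:2]-[.4204,.3768]))
E
```

```text
t 5.5 pos [0.4979 0.2348 0.1134] yang -60.71 F [ 2.0576 -1.1002 -7.6897] T [-0.1166 -0.4685 -0.2439] w 0.014742708392619422 q [12.9 28.4 84.6 -0.  67.  73.7]
0.16173488924928545
```

Travel is about 0.162. I'll release, rise, and clear the view.

Call:
{"op": "send_rows", "data": {
  "targets": [
    [0,0,0,0,0,0,60],
    [0,0,0,0,0,0,60],
    [0,0,-0.6,0,0,0,80],
    [0,0,-1.6,0,0,0,80],
    [0,1,-2.6,0,0,0,80]
  ]
}}

```text
time_s: 6.12
position: [0.5185, 0.1982, 0.2402]
tool_rot: [[0.87, 0.493, 0.001], [0.493, -0.87, 0.001], [0.001, -0.0, -1.0]]
ft_force: [0.7, -0.2, 0.2]
grip_width: 0.0799
```

Call:
{"op": "send_rows", "data": {
  "targets": [
    [0,1.2,0,0,0,0,80],
    [0,2.4,0,0,0,0,80],
    [0,2.6,0,0,0,0,80]
  ]
}}

```text
time_s: 6.5
position: [0.5842, 0.0806, 0.2378]
tool_rot: [[0.874, 0.487, 0.0], [0.487, -0.874, -0.0], [0.0, 0.0, -1.0]]
ft_force: [-1.7, 0.3, 0.2]
grip_width: 0.0802
```

```bash
python3 - <<'E'
from h import *
s=st(); 
for n in('scene','top'):
    im,d=snap(n,n+'2.png')
    for r in vision.masks_of(n,'feed_wheel')[:3]:
        P,u,v=cloud(n,d,r["pixels"]); print(n,r['p'],r['extent'],np.median(P,0),np.percentile(P[:,2],[5,50,95,99]))
E
```

```text
t 6.5 pos [0.5842 0.0806 0.2378] yang -60.88 F [-1.7415  0.3211  0.2269] T [-0.0182 -0.0233 -0.0052] w 0.08022690376950746 q [-3.6 25.6 67.  -0.  87.3 57.3]
scene 0.52 [274.7, 132.5, 295.8, 147.6] [0.4931 0.3261 0.0595] [0.0152 0.0595 0.0919 0.1091]
top 0.88 [125.3, 257.0, 167.1, 303.5] [0.4701 0.308  0.0591] [0.0407 0.0591 0.0931 0.0948]
```

View pics/top2.png

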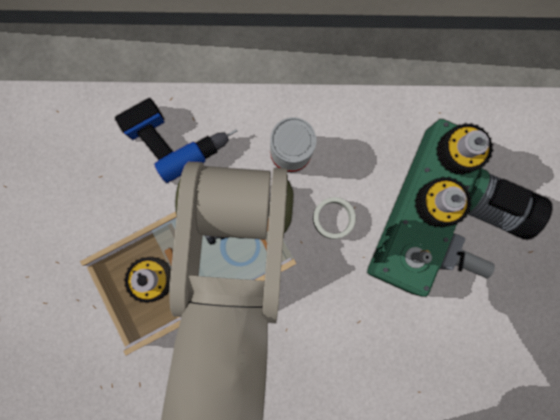

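View pics/scene2.png

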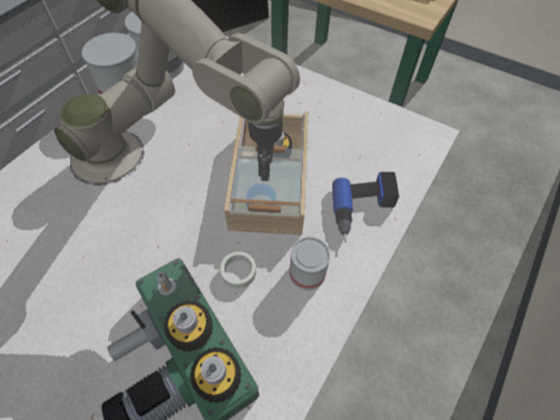

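The top view shows the wheel bare at px (148,280), with the cover clear of it. In the scene view the arm blocks most of it, so I'll use the earlier scene picture as the second view. Next I'll fit the boss and keyway.

```bash
python3 - <<'E'
from h import *
from scipy.optimize import least_squares
d=np.load('pics/top2_d.npy'); im=cv2.imread('pics/top2.png')
P,u,v=cloud('top',d)
near=np.hypot(P[:,0]-.465,P[:,1]-.31)<.07
for lo,hi,nm in((.086,.1,'boss'),(.055,.066,'tyre top')):
    m=near&(P[:,2]>lo)&(P[:,2]<hi);Q=P[m]; print(nm,m.sum(),Q.mean(0),cv2.minEnclosingCircle(Q[:,:2].astype(np.float32)*1000),np.median(Q[:,2]))
# boss side+rim fit R=24 for z 0.065..0.089
m=near&(P[:,2]>.066)&(P[:,2]<.088); Q=P[m]
r=least_squares(lambda c:np.hypot(Q[:,0]-c[0],Q[:,1]-c[1])-.024,[.465,.31],loss='soft_l1',f_scale=.001);print('bossfit',len(Q),r.x)
m=near&(P[:,2]>.086)
lm=np.zeros(d.shape,bool); lm[v[m],u[m]]=1
crop=cv2.resize(im[255:305,120:175],None,fx=12,fy=12,interpolation=cv2.INTER_CUBIC); cv2.imwrite('pics/boss2.png',crop)
im0=cv2.imread('pics/scene0.png');cv2.imwrite('pics/boss0s.png',cv2.resize(im0[120:165,255:300],None,fx=13,fy=13,interpolation=cv2.INTER_CUBIC))
E
```

```text
boss 304 [0.4687 0.3129 0.092 ] ((469.5224304199219, 313.51519775390625), 24.561620712280273) 0.09219733245381201
tyre top 1174 [0.4697 0.3108 0.0588] ((469.8570251464844, 313.90771484375), 51.89470291137695) 0.058678911305309056
bossfit 104 [0.4663 0.3081]
```

View pics/boss2.png

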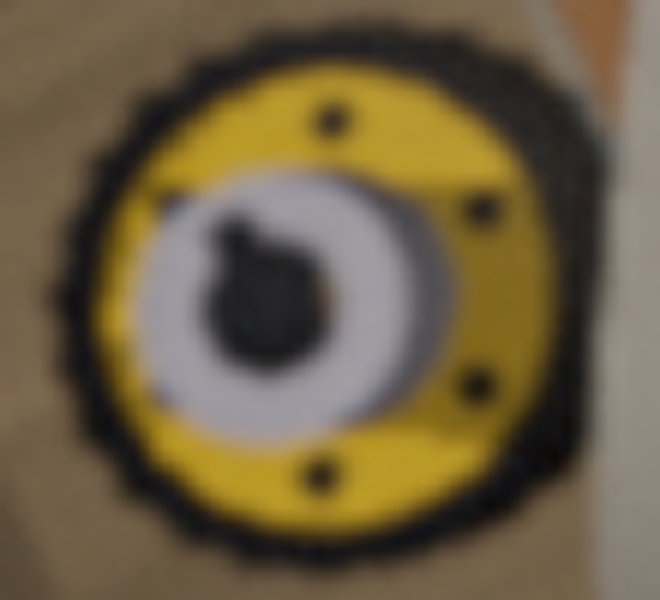

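View pics/boss0s.png

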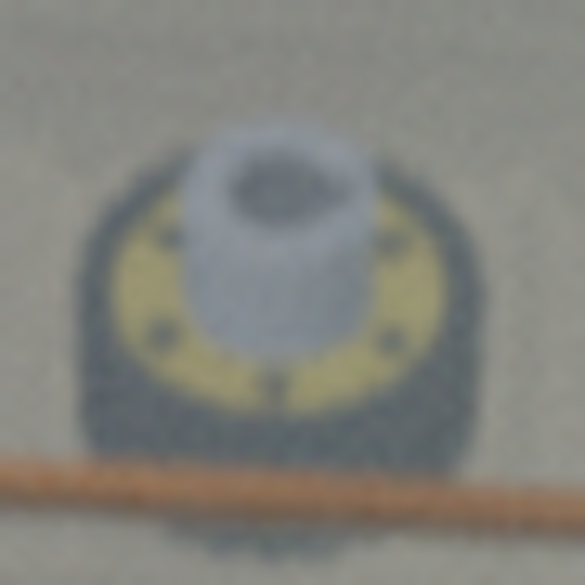

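```bash
cat > fit.py <<'E'
from h import *
from scipy.optimize import minimize
def rend(cx,cy,phi,n,zt,shape,off,S):
    pass
def fit_boss(n,img,zt,c0,half=.03,res=.0005,pics=None):
    # rectify top-plane patch zt round c0 ; returns patch with x right->world x, rows->world y
    K,V=cam(n); g=np.arange(-half,half,res); X,Y=np.meshgrid(c0[0]+g,c0[1]+g)
    P=np.stack([X,Y,np.full_like(X,zt),np.ones_like(X)],-1)@V.T
    q=P[...,:3]@K.T; mx=(q[...,0]/q[...,2]).astype(np.float32); my=(q[...,1]/q[...,2]).astype(np.float32)
    patch=cv2.remap(img,mx,my,cv2.INTER_CUBIC)
    return patch,X,Y
def mask_model(X,Y,cx,cy,phi,soft=.0010):
    x=X-cx;y=Y-cy; r=np.hypot(x,y); a=np.radians(phi)
    xr=x*np.cos(a)+y*np.sin(a); yr=-x*np.sin(a)+y*np.cos(a)
    sg=lambda t:1/(1+np.exp(-t/soft))
    bore=sg(.013-r); key=sg(.005-np.abs(yr))*sg(.0185-xr)*sg(xr)
    return sg(.024-r)*(1-np.maximum(bore,key)), sg(.023-r)
def fit(patch,X,Y,c0,cb=True):
    g=cv2.cvtColor(patch,cv2.COLOR_BGR2LAB).astype(float)
    # metal: bright & low chroma
    L=g[...,0]; ch=np.hypot(g[...,1]-128,g[...,2]-128)
    best=None
    def cost(p,phi):
        M,W=mask_model(X,Y,p[0],p[1],phi)
        w=(np.hypot(X-p[0],Y-p[1])<.0225)
        A=np.c_[M[w],np.ones(w.sum())]; b=L[w]; s,res,_,_=np.linalg.lstsq(A,b,rcond=None)
        # rim term: yellow chroma should be low inside, high outside
        e=((A@s-b)**2).mean()
        return e/ b.var()
    return cost
E
python3 - <<'E'
from fit import *
im=cv2.imread('pics/top2.png')
c0=np.array([.469,.313]); patch,X,Y=fit_boss('top',im,.092,c0)
cv2.imwrite('pics/rect2.png',cv2.resize(patch[::-1],None,fx=5,fy=5))
cost=fit(patch,X,Y,c0)
best=(9,)
for phi in range(0,360,6):
    for dx in np.arange(-.004,.0041,.001):
        for dy in np.arange(-.004,.0041,.001):
            c=cost(c0+[dx,dy],phi)
            if c<best[0]: best=(c,c0[0]+dx,c0[1]+dy,phi)
print(best)
r=minimize(lambda p:cost(p[:2]/1000,p[2]),[best[1]*1000,best[2]*1000,best[3]],method='Nelder-Mead',options=dict(initial_simplex=np.array([[0,0,0],[1,0,0],[0,1,0],[0,0,8]])+[best[1]*1000,best[2]*1000,best[3]]))
print(r.x,r.fun)
# key direction: offline profile
for n in('top','scene'):
    print(n,proj(n,[.5239,-.2666,.174]),proj(n,[.5239,-.2666,.152]),proj(n,[.5239,-.2666,.110]))
    for a in range(-80,0,10):
        t=np.radians(a); print(a,proj(n,[.5239+.0145*np.cos(t),-.2666+.0145*np.sin(t),.152]).round(1))
E
```

```text
(np.float64(0.06963437651771334), np.float64(0.469), np.float64(0.313), 30)
[469.1168 313.5582  28.833 ] 0.06355269365971367
top [426.3252 256.7201] [422.309  256.7875] [415.1885 256.907 ]
-80 [429.3 255.6]
-70 [429.  254.4]
-60 [428.4 253.2]
-50 [427.7 252.2]
-40 [426.7 251.3]
-30 [425.7 250.6]
-20 [424.6 250. ]
-10 [423.3 249.7]
scene [160.4576 274.5243] [162.6084 278.4403] [166.4938 285.5144]
-80 [159.4 283.8]
-70 [160.3 284.1]
-60 [161.4 284.2]
-50 [162.5 284.2]
-40 [163.6 284. ]
-30 [164.7 283.6]
-20 [165.7 283. ]
-10 [166.6 282.4]
```

View pics/rect2.png

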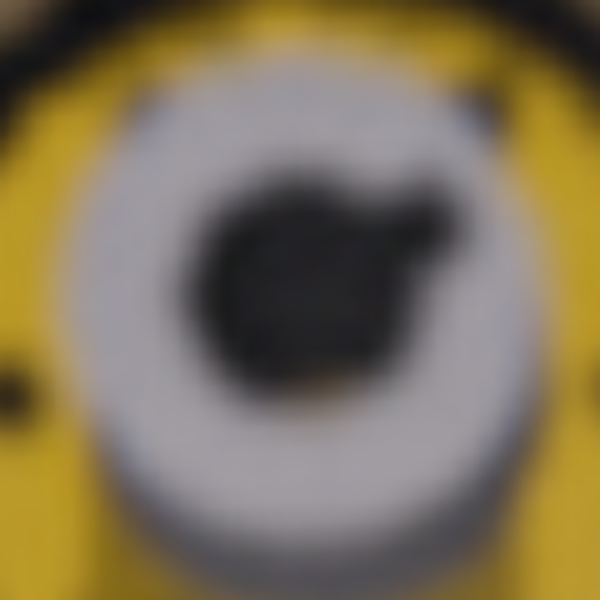

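```bash
cat > keyfit.py <<'E'
from h import *
from scipy.optimize import minimize
def scene_model(n,cx,cy,phi,S=6,box=None):
    u0,v0,u1,v1=box; K,V=cam(n)
    def pr(P):
        p=np.c_[P,np.ones(len(P))]@V.T; q=p[:,:3]@K.T; return (q[:,:2]/q[:,2:]-[u0,v0]+.5)*S-.5
    H,W=(v1-v0)*S,(u1-u0)*S; M=np.zeros((H,W),np.uint8)
    def hull(P,val): cv2.fillConvexPoly(M,cv2.convexHull(pr(P).round().astype(np.int32)),val)
    a=np.radians(phi);R=np.array([[np.cos(a),-np.sin(a)],[np.sin(a),np.cos(a)]])
    t=np.linspace(0,2*np.pi,60)
    def cyl(r0,z0,r1,z1):return np.r_[np.c_[cx+r0*np.cos(t),cy+r0*np.sin(t),0*t+z0],np.c_[cx+r1*np.cos(t),cy+r1*np.sin(t),0*t+z1]]
    k=np.array([[x,y] for x in(.008,.017) for y in(-.004,.004)])@R.T+[cx,cy]
    key=np.r_[np.c_[k,[.114]*4],np.c_[k,[.152]*4]]
    cd=-V[:3,:3].T@V[:3,3]-[cx,cy,.13]; front=cd[0]*np.cos(a)+cd[1]*np.sin(a)>0
    if front: hull(cyl(.012,.11,.012,.152),0);hull(key,255)
    else: hull(key,255);hull(cyl(.012,.11,.012,.152),0)
    hull(cyl(.012,.152,.012,.166),0);hull(cyl(.012,.166,.0075,.174),0)
    return cv2.resize(M,(u1-u0,v1-v0),interpolation=cv2.INTER_AREA)/255.
E
python3 - <<'E'
from keyfit import *
for n,box in(('scene',(150,262,182,302)),('top',(400,238,444,274))):
    obs=[]
    im=cv2.imread(f'pics/{n}0.png').astype(np.float32)
    u0,v0,u1,v1=box; c=im[v0:v1,u0:u1]
    y=(c[...,2]*.6+c[...,1]*.4-c[...,0]); y=np.clip(y,0,None)
    r_=c[...,2]-c[...,1]; y=np.clip(r_,0,None)   # red minus green: brass +, green -, grey 0
    out=[]
    for dx in np.arange(-.002,.0021,.001):
      for dy in np.arange(-.002,.0021,.001):
        for phi in range(-90,20,3):
            M=cv2.GaussianBlur(scene_model(n,.5239+dx,-.2666+dy,phi,box=box),(0,0),.7)
            out.append((np.corrcoef(M.ravel(),y.ravel())[0,1],dx*1e3,dy*1e3,phi))
    out.sort(reverse=True); print(n); print(np.array(out[:8]).round(3))
    o=[x for x in out if x[1]==0 and x[2]==0][:3]
    print('nominal',o, [ (x[0],x[3]) for x in out if abs(x[1])<.01 and abs(x[2])<.01][:6])
E
```

```text
scene
[[  0.949  -2.     -2.    -33.   ]
 [  0.945  -2.     -1.    -36.   ]
 [  0.945  -1.     -1.    -39.   ]
 [  0.943  -2.     -1.    -39.   ]
 [  0.942  -2.     -2.    -36.   ]
 [  0.939  -1.      0.    -42.   ]
 [  0.938  -1.      0.    -45.   ]
 [  0.936  -1.     -2.    -36.   ]]
nominal [(np.float64(0.9325590835041412), np.float64(0.0), np.float64(0.0), -45), (np.float64(0.9273710731272311), np.float64(0.0), np.float64(0.0), -48), (np.float64(0.9184814616776669), np.float64(0.0), np.float64(0.0), -42)] [(np.float64(0.9325590835041412), -45), (np.float64(0.9273710731272311), -48), (np.float64(0.9184814616776669), -42), (np.float64(0.9110102977354988), -51), (np.float64(0.8851963120609537), -54), (np.float64(0.8794787477512683), -39)]
top
[[  0.858   0.      1.    -51.   ]
 [  0.855   0.      0.    -51.   ]
 [  0.836   0.      1.    -54.   ]
 [  0.835   0.      0.    -54.   ]
 [  0.835  -1.     -1.    -48.   ]
 [  0.834  -1.     -1.    -45.   ]
 [  0.832  -1.     -2.    -45.   ]
 [  0.828   1.      2.    -54.   ]]
nominal [(np.float64(0.854522294811741), np.float64(0.0), np.float64(0.0), -51), (np.float64(0.8354335012967554), np.float64(0.0), np.float64(0.0), -54), (np.float64(0.8232289308072616), np.float64(0.0), np.float64(0.0), -48)] [(np.float64(0.854522294811741), -51), (np.float64(0.8354335012967554), -54), (np.float64(0.8232289308072616), -48), (np.float64(0.7699364330613641), -45), (np.float64(0.6944380320455792), -42), (np.float64(0.630463471237337), -39)]
```

```bash
python3 - <<'E'
from h import *
s=st()
for z in(.2,.12,.068): print(rows((.4691,.3135,z),-61.25,s))
E
```

```text
t 6.7 pos [0.5825 0.0844 0.2381] yang -60.62 F [-0.1558  0.4113  0.4392] T [ 0.0113  0.0415 -0.0014] w 0.08024055968733787 q [-3.3 25.5 67.2  0.  87.3 57.3]
[ 0.272 -5.104  0.763 -0.003 -0.     0.078]
[ 0.272 -5.104  2.363 -0.003 -0.     0.078]
[ 0.272 -5.103  3.403 -0.003 -0.     0.078]
```

Call:
{"op": "send_rows", "data": {
  "targets": [
    [0.27,-5.1,0,0,0,0,82],
    [0.27,-5.1,0,0,0,0,82],
    [0.27,-5.1,0,0,0,0,82],
    [0.27,-5.1,0,0,0,0,82],
    [0.27,-5.1,0.8,0,0,0,82]
  ]
}}

```text
time_s: 7.32
position: [0.4677, 0.3172, 0.2003]
tool_rot: [[0.868, 0.496, 0.006], [0.496, -0.868, 0.003], [0.007, 0.0, -1.0]]
ft_force: [0.8, -0.9, -0.3]
grip_width: 0.0821
```

```bash
python3 - <<'E'
from h import *
s=st()
for z in(.2,.12,.068): print(rows((.4691,.3135,z),-61.25,s))
E
```

```text
t 7.325 pos [0.4677 0.3172 0.2003] yang -60.27 F [ 0.7981 -0.8619 -0.3189] T [-0.0282 -0.0212 -0.0436] w 0.08212192107481074 q [22.1 24.5 75.3  0.  79.8 82.4]
[-0.013  0.078  0.006  0.001 -0.05   0.123]
[-0.024  0.078  1.606  0.001 -0.05   0.123]
[-0.032  0.078  2.646  0.001 -0.05   0.123]
```

Call:
{"op": "send_rows", "data": {
  "targets": [
    [-0.02,0.08,0.8,0,0,0,82],
    [-0.02,0.08,1.6,0,0,0,82],
    [-0.02,0.08,1.6,0,0,0,82]
  ]
}}

```text
time_s: 7.7
position: [0.4688, 0.3088, 0.1161]
tool_rot: [[0.871, 0.491, -0.005], [0.491, -0.871, -0.002], [-0.005, -0.001, -1.0]]
ft_force: [0.7, -0.4, -0.0]
grip_width: 0.082
```

```bash
python3 - <<'E'
from h import *
s=st()
for z in(.068,): print(rows((.4691,.3135,z),-61.25,s))
E
```

```text
t 7.7 pos [0.4688 0.3088 0.1161] yang -60.58 F [ 0.6806 -0.4417 -0.0113] T [ 0.0343 -0.0443  0.0151] w 0.08203569150355204 q [21.3 29.2 82.4  0.  68.7 81.9]
[ 0.056 -0.078  0.963 -0.006  0.038  0.084]
```

Call:
{"op": "send_rows", "data": {
  "targets": [
    [0,0,0,0,0,0,82],
    [0,0,0,0,0,0,82]
  ]
}}

```text
time_s: 7.95
position: [0.4716, 0.3088, 0.1197]
tool_rot: [[0.872, 0.49, 0.003], [0.49, -0.872, 0.001], [0.003, 0.0, -1.0]]
ft_force: [-0.1, -0.1, 0.0]
grip_width: 0.0819
```

```bash
python3 - <<'E'
from h import *
s=st()
for z in(.068,): print(rows((.4691,.3135,z),-61.25,s))
E
```

```text
t 7.95 pos [0.4716 0.3088 0.1197] yang -60.67 F [-0.1384 -0.0775  0.009 ] T [ 0.0682  0.0053 -0.0217] w 0.08188631207806484 q [21.2 29.  82.1  0.  68.7 81.8]
[-0.001 -0.107  1.034  0.003 -0.023  0.073]
```

Call:
{"op": "send_rows", "data": {
  "targets": [
    [0,-0.1,0.3,0,0,0,82],
    [0,-0.1,0.6,0,0,0,82],
    [0,-0.1,0.85,0,0,0,82],
    [0,-0.1,0.85,0,0,0,82]
  ]
}}

```text
time_s: 8.45
position: [0.4682, 0.3123, 0.074]
tool_rot: [[0.872, 0.489, -0.002], [0.489, -0.872, -0.001], [-0.003, -0.0, -1.0]]
ft_force: [0.3, 0.8, -0.4]
grip_width: 0.0819
```

```bash
python3 - <<'E'
from h import *
s=st()
for z in(.068,): print(rows((.4691,.3135,z),-61.25,s))
E
```

```text
t 8.45 pos [0.4682 0.3123 0.074 ] yang -60.7 F [ 0.2644  0.7612 -0.3556] T [-0.0207  0.0242  0.0074] w 0.08192607653668929 q [21.7 32.3 85.1  0.  62.8 82.4]
[ 0.028 -0.012  0.12  -0.002  0.018  0.068]
```

Call:
{"op": "send_rows", "data": {
  "targets": [
    [0,0,0.07,0,0,0,60],
    [0,0,0.07,0,0,0,47],
    [0,0,0.07,0,0,0,40],
    [0,0,0.07,0,0,0,40]
  ],
  "grip_force": 40
}}

```text
time_s: 8.95
position: [0.4688, 0.3125, 0.0723]
tool_rot: [[0.872, 0.49, 0.001], [0.49, -0.872, -0.0], [0.001, 0.0, -1.0]]
ft_force: [-1.2, -3.0, 3.7]
grip_width: 0.0461
```

```bash
python3 - <<'E'
from h import *
s=st(); snap('scene','s3.png')
im=cv2.imread('pics/s3.png'); cv2.imwrite('pics/s3c.png',cv2.resize(im[40:200,200:340],None,fx=4,fy=4,interpolation=cv2.INTER_CUBIC)[:600])
E
```

```text
t 8.95 pos [0.4688 0.3125 0.0723] yang -60.69 F [-1.2166 -3.0317  3.7068] T [-0.4986  0.0545 -0.0223] w 0.0461153839311504 q [21.7 32.4 85.2 -0.  62.4 82.4]
```

View pics/s3c.png

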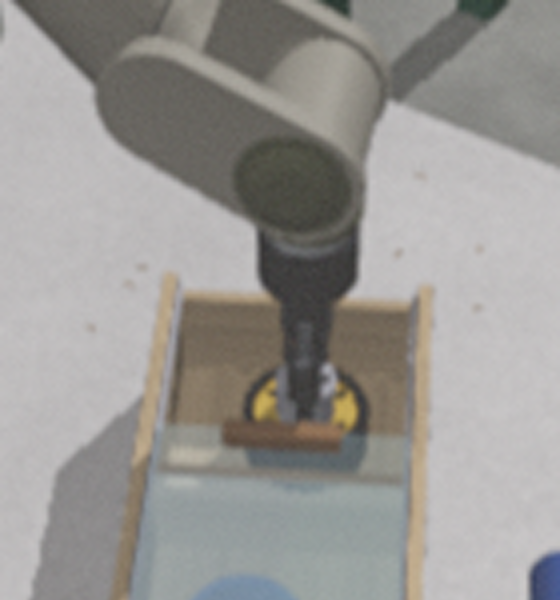

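The picture shows the fingers astride the boss at crop px (305,390), with the opening at 46 mm. I'll firm the grip and lift.

Call:
{"op": "send_rows", "data": {
  "targets": [
    [0,0,0,0,0,0,40],
    [0,0,-0.3,0,0,0,40],
    [0,0,-0.9,0,0,0,40],
    [0,0,-1.7,0,0,0,40],
    [0,0,-2.7,0,0,0,40]
  ],
  "grip_force": 80
}}

```text
time_s: 9.62
position: [0.4678, 0.3125, 0.2076]
tool_rot: [[0.872, 0.49, -0.003], [0.49, -0.872, -0.001], [-0.003, -0.001, -1.0]]
ft_force: [0.6, 0.5, -5.2]
grip_width: 0.0452
```

```bash
python3 - <<'E'
from h import *
s=st(); snap('scene','s4.png')
print(rows((.47,.31,.30),-60.7,s)); print(rows((.54,.02,.32),-100,s))
E
```

```text
t 9.625 pos [0.4678 0.3125 0.2076] yang -60.69 F [ 0.6189  0.4685 -5.2148] T [ 0.0688 -0.0846 -0.0063] w 0.04516014971457256 q [21.7 24.2 74.6  0.  81.4 82.4]
[ 0.009  0.062 -1.848 -0.006  0.019  0.001]
[-1.611  5.805 -2.248  0.001  0.02   4.914]
```

View pics/s4.png

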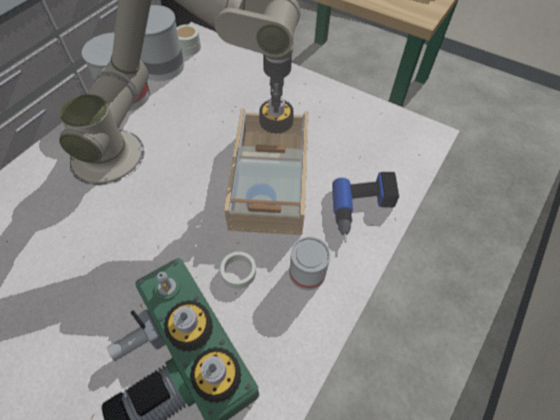

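Call:
{"op": "send_rows", "data": {
  "targets": [
    [0,0.3,-1,0,0,0.5,40],
    [-1.6,5.8,-1.4,0,0,4.9,40],
    [-1.6,5.8,-1.4,0,0,4.9,40],
    [-1.6,5.8,-1.4,0,0,4.9,40],
    [-1.6,5.8,-1.4,0,0,4.9,40]
  ]
}}

```text
time_s: 10.3
position: [0.5323, 0.0549, 0.2744]
tool_rot: [[0.985, -0.175, -0.0], [-0.175, -0.985, 0.001], [-0.0, -0.001, -1.0]]
ft_force: [1.7, 0.5, -5.2]
grip_width: 0.0451
```

```bash
python3 - <<'E'
from h import *
s=st()
print(rows((.5239,-.2666,.265),-135.7,s))
E
```

```text
t 10.3 pos [0.5323 0.0549 0.2744] yang -100.06 F [ 1.7267  0.4938 -5.189 ] T [-0.0086 -0.0921  0.0317] w 0.045081840902857655 q [-6.8 18.7 71.9  0.  89.4 93.2]
[ 0.958  6.36   0.185 -0.002  0.004  4.455]
```

Call:
{"op": "send_rows", "data": {
  "targets": [
    [0.9,6.2,0,0,0,4.4,40],
    [0.9,6.2,0,0,0,4.4,40],
    [0.9,6.2,0,0,0,4.4,40],
    [0.9,6.2,0,0,0,4.4,40],
    [0.9,6.2,0,0,0,4.4,40]
  ]
}}

```text
time_s: 10.92
position: [0.523, -0.2575, 0.2742]
tool_rot: [[0.706, -0.709, -0.0], [-0.709, -0.706, 0.001], [-0.001, -0.001, -1.0]]
ft_force: [0.3, -0.7, -5.1]
grip_width: 0.0449
```

Call:
{"op": "send_rows", "data": {
  "targets": [
    [0,0,0,0,0,0,40],
    [0,0,0,0,0,0,40],
    [0,0,0,0,0,0,40]
  ]
}}

```text
time_s: 11.3
position: [0.5237, -0.2545, 0.2745]
tool_rot: [[0.707, -0.707, -0.0], [-0.707, -0.707, 0.0], [-0.0, -0.0, -1.0]]
ft_force: [0.3, -0.6, -5.0]
grip_width: 0.0452
```

```bash
python3 - <<'E'
from h import *
s=st()
print(rows((.5239,-.2666,.265),-135.7,s))
E
```

```text
t 11.3 pos [ 0.5237 -0.2545  0.2745] yang -135.0 F [ 0.3283 -0.5704 -4.9593] T [-0.0281 -0.0243 -0.0084] w 0.045192685379944725 q [-37.6  23.7  64.2   0.   92.1  97.4]
[ 0.175  0.168  0.189 -0.002  0.002  0.087]
```

```bash
python3 - <<'E'
from h import *
for n in('scene','top'):
    im,d=snap(n,n+'5.png'); s=status.observe(); print(proj(n,s['position']))
    r=vision.masks_of(n,'feed_wheel')
    for q in r[:4]:
        P,u,v=cloud(n,d,q["pixels"]); print(n,q['p'],q['extent'],np.median(P,0),np.percentile(P[:,2],[1,5,50,95,99]))
im=cv2.imread('pics/scene5.png'); u,v=proj('scene',s['position']).astype(int)
cv2.imwrite('pics/s5c.png',cv2.resize(im[max(0,v-50):v+70,max(0,u-65):u+65],None,fx=5,fy=5,interpolation=cv2.INTER_CUBIC))
im=cv2.imread('pics/top5.png'); u,v=proj('top',s['position']).astype(int)
cv2.imwrite('pics/t5c.png',cv2.resize(im[max(0,v-50):v+70,max(0,u-65):u+65],None,fx=5,fy=5,interpolation=cv2.INTER_CUBIC))
E
```

```text
[153.2987 250.1205]
scene 0.75 [133.5, 236.0, 187.0, 284.1] [ 0.5465 -0.2644  0.2601] [0.2188 0.2263 0.2601 0.2943 0.2956]
[440.9229 256.384 ]
top 0.71 [400.2, 228.8, 443.5, 285.1] [ 0.5207 -0.2235  0.2594] [0.217  0.225  0.2594 0.2936 0.2951]
top 0.48 [111.9, 97.2, 235.3, 182.9] [0.785  0.2958 0.0517] [0.0007 0.0304 0.0517 0.0639 0.0655]
```

View pics/s5c.png

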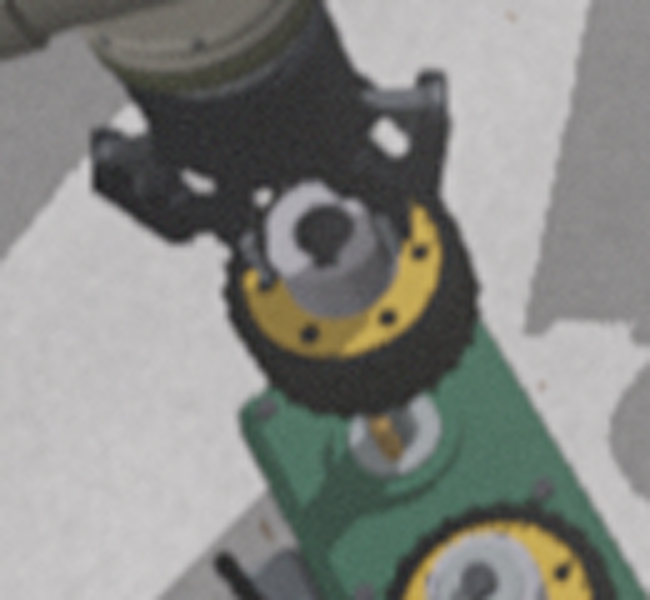

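View pics/t5c.png

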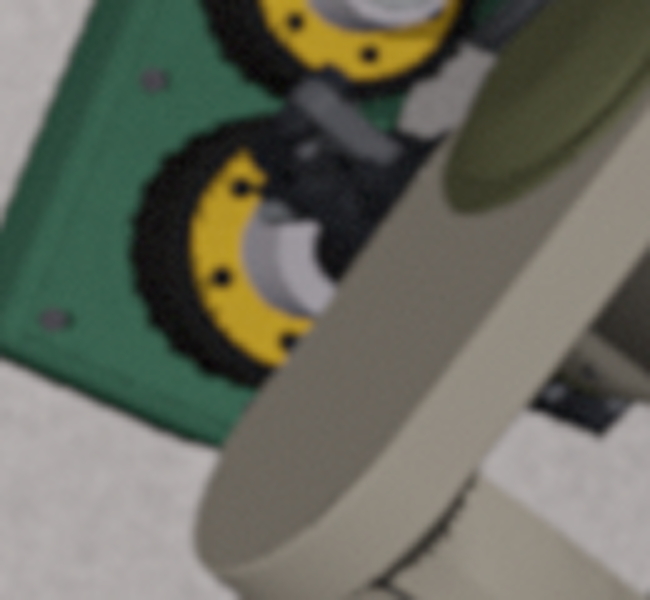

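```bash
cat >> fit.py <<'E'
def dofit(n,f,zt,c0,phis):
    im=cv2.imread(f); patch,X,Y=fit_boss(n,im,zt,c0); cost=fit(patch,X,Y,c0); best=(9,)
    for phi in phis:
        for dx in np.arange(-.005,.0051,.001):
            for dy in np.arange(-.005,.0051,.001):
                c=cost(np.array(c0)+[dx,dy],phi)
                if c<best[0]: best=(c,c0[0]+dx,c0[1]+dy,phi)
    b=np.array([best[1]*1000,best[2]*1000,best[3]])
    r=minimize(lambda p:cost(p[:2]/1000,p[2]),b,method='Nelder-Mead',options=dict(initial_simplex=np.array([[0,0,0],[1,0,0],[0,1,0],[0,0,8]])+b))
    cv2.imwrite('pics/rect_'+f.split('/')[-1],cv2.resize(patch[::-1],None,fx=5,fy=5)); return r.x,r.fun
E
python3 - <<'E'
from fit import *
d=np.load('pics/scene5_d.npy'); P,u,v=cloud('scene',d)
m=(np.hypot(P[:,0]-.524,P[:,1]+.2545)<.03)&(P[:,2]>.291)&(P[:,2]<.3)
print(m.sum(),np.median(P[m,2]),P[m].mean(0))
m=(np.hypot(P[:,0]-.524,P[:,1]+.2545)<.06)&(P[:,2]>.255)&(P[:,2]<.268);print('tyre top',np.median(P[m,2]))
print(dofit('scene','pics/scene5.png',.2945,(.524,-.2545),range(-120,20,6)))
E
```

```text
234 0.29380249704280825 [ 0.5244 -0.257   0.2939]
tyre top 0.260141304192257
(array([ 526.6748, -255.009 ,  -39.2786]), np.float64(0.41117006172896614))
```

View pics/rect_scene5.png

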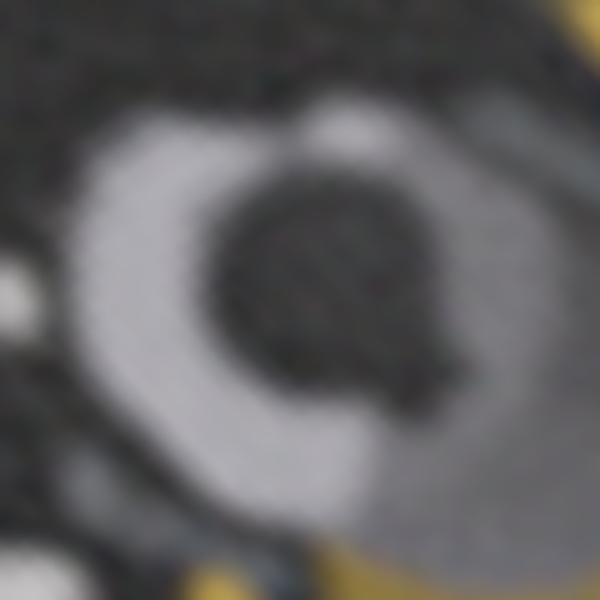

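Call:
{"op": "send_rows", "data": {
  "targets": [
    [0.17,0.17,0.2,0,0,0,40],
    [0.17,0.17,0.6,0,0,0,40],
    [0.17,0.17,0.6,0,0,0,40],
    [0.17,0.17,0.6,0,0,0,40]
  ]
}}

```text
time_s: 12.0
position: [0.5237, -0.2682, 0.2447]
tool_rot: [[0.706, -0.708, 0.001], [-0.708, -0.706, -0.0], [0.001, -0.0, -1.0]]
ft_force: [-0.6, -0.1, -4.0]
grip_width: 0.0451
```

```bash
python3 - <<'E'
from h import *
s=st()
print(rows((.5239,-.2666,.22),None,s))
E
```

```text
t 12.0 pos [ 0.5237 -0.2682  0.2447] yang -135.1 F [-0.5915 -0.1047 -4.0301] T [-0.0179  0.0229  0.0433] w 0.045146362720186135 q [-38.6  25.2  66.6  -0.   88.2  96.5]
[-0.019 -0.025  0.493  0.     0.     0.   ]
```

Call:
{"op": "send_rows", "data": {
  "targets": [
    [-0.02,-0.02,0.15,0,0,0,40],
    [-0.02,-0.02,0.3,0,0,0,40],
    [-0.02,-0.02,0.45,0,0,0,40],
    [-0.02,-0.02,0.5,0,0,0,40]
  ]
}}

```text
time_s: 12.5
position: [0.5231, -0.2673, 0.219]
tool_rot: [[0.706, -0.709, -0.001], [-0.709, -0.706, -0.002], [0.001, 0.002, -1.0]]
ft_force: [-3.6, -4.9, -1.3]
grip_width: 0.045
```

```bash
python3 - <<'E'
from h import *
s=st()
print(rows((.5239,-.2666,.2123),None,s))
E
```

```text
t 12.5 pos [ 0.5231 -0.2673  0.219 ] yang -135.12 F [-3.5685 -4.8968 -1.3381] T [-0.9883  0.6574 -0.0136] w 0.04503377912250576 q [-38.6  26.1  69.4  -0.1  84.5  96.6]
[ 0.001 -0.022  0.135  0.     0.     0.   ]
```

Call:
{"op": "send_rows", "data": {
  "targets": [
    [0,0.03,0,0,0,0,40],
    [0,0.03,0.06,0,0,0,40],
    [0,0.03,0.1,0,0,0,40]
  ]
}}

```text
time_s: 12.88
position: [0.5225, -0.2675, 0.214]
tool_rot: [[0.706, -0.708, 0.0], [-0.708, -0.706, -0.0], [0.0, 0.0, -1.0]]
ft_force: [-0.4, -1.5, -2.9]
grip_width: 0.0444
```

```bash
python3 - <<'E'
from h import *
s=st(); print('tool F',s['tool_rot'].T@s['ft_force'])
E
```

```text
t 12.875 pos [ 0.5225 -0.2675  0.214 ] yang -135.09 F [-0.3957 -1.5154 -2.9011] T [-0.4753 -0.0065  0.0456] w 0.04442279971816308 q [-38.7  26.2  70.   -0.   83.8  96.4]
tool F [0.7935 1.35   2.9013]
```

Well centred. Next I'll push down gently past key-top level (TCP about 0.2123).

Call:
{"op": "send_rows", "data": {
  "targets": [
    [0,0.01,0.04,0,0,0,40],
    [0,0.01,0.08,0,0,0,40],
    [0,0.01,0.12,0,0,0,40]
  ]
}}

```text
time_s: 13.25
position: [0.5221, -0.2677, 0.2081]
tool_rot: [[0.706, -0.708, -0.0], [-0.708, -0.706, 0.0], [-0.0, -0.0, -1.0]]
ft_force: [0.9, -1.8, -3.7]
grip_width: 0.045
```

```bash
python3 - <<'E'
from h import *
s=st(); print('tool F',s['tool_rot'].T@s['ft_force'])
E
```

```text
t 13.25 pos [ 0.5221 -0.2677  0.2081] yang -135.09 F [ 0.9332 -1.7766 -3.6846] T [-0.3235 -0.0765  0.0088] w 0.04504538062046222 q [-38.7  26.5  70.6   0.   83.   96.4]
tool F [1.9175 0.5937 3.6843]
```

Call:
{"op": "send_rows", "data": {
  "targets": [
    [0,0,0.05,0,0,0,40],
    [0,0,0.1,0,0,0,40],
    [0,0,0.15,0,0,0,40]
  ]
}}

```text
time_s: 13.62
position: [0.5221, -0.2678, 0.2006]
tool_rot: [[0.706, -0.708, -0.0], [-0.708, -0.706, 0.0], [-0.0, -0.0, -1.0]]
ft_force: [-0.2, -1.4, -4.4]
grip_width: 0.0448
```

```bash
python3 - <<'E'
from h import *
s=st(); print('tool F',s['tool_rot'].T@s['ft_force'])
E
```

```text
t 13.625 pos [ 0.5221 -0.2678  0.2006] yang -135.09 F [-0.2328 -1.418  -4.3751] T [-0.2871 -0.0777 -0.0123] w 0.04476914048595588 q [-38.7  26.8  71.3   0.   81.9  96.4]
tool F [0.8401 1.1661 4.3751]
```

The underside is now about 12 mm below the key top with no resistance, so the key is in its keyway. I'll keep going down.

Call:
{"op": "send_rows", "data": {
  "targets": [
    [0,0,0.12,0,0,0,40],
    [0,0,0.24,0,0,0,40],
    [0,0,0.36,0,0,0,40],
    [0,0,0.46,0,0,0,40],
    [0,0,0.52,0,0,0,40]
  ]
}}

```text
time_s: 14.25
position: [0.5221, -0.2679, 0.1745]
tool_rot: [[0.706, -0.708, -0.0], [-0.708, -0.706, -0.0], [0.0, 0.0, -1.0]]
ft_force: [-0.6, -2.4, -3.0]
grip_width: 0.0452
```

```bash
python3 - <<'E'
from h import *
s=st(); print('tool F',s['tool_rot'].T@s['ft_force'])
E
```

```text
t 14.25 pos [ 0.5221 -0.2679  0.1745] yang -135.1 F [-0.5725 -2.4288 -2.9807] T [-0.4183 -0.116  -0.019 ] w 0.04523155072609796 q [-38.7  28.   73.7  -0.   78.3  96.4]
tool F [1.3161 2.1197 2.9809]
```

Call:
{"op": "send_rows", "data": {
  "targets": [
    [0,0,0.04,0,0,0,40],
    [0,0,0.08,0,0,0,40],
    [0,0,0.08,0,0,0,40]
  ]
}}

```text
time_s: 14.62
position: [0.5222, -0.2679, 0.1708]
tool_rot: [[0.706, -0.708, 0.0], [-0.708, -0.706, -0.0], [0.0, -0.0, -1.0]]
ft_force: [1.7, -2.6, -4.8]
grip_width: 0.0448
```

```bash
python3 - <<'E'
from h import *
s=st(); print('tool F',s['tool_rot'].T@s['ft_force'])
E
```

```text
t 14.625 pos [ 0.5222 -0.2679  0.1708] yang -135.09 F [ 1.6509 -2.6257 -4.8414] T [-0.5475 -0.2224  0.0199] w 0.044751723766454775 q [-38.7  28.2  74.    0.   77.7  96.4]
tool F [3.023  0.6847 4.8427]
```

Call:
{"op": "send_rows", "data": {
  "targets": [
    [0,0,0.02,0,0,0,40],
    [0,0,0.03,0,0,0,40],
    [0,0,0.03,0,0,0,52],
    [0,0,0.03,0,0,0,75],
    [0,0,0.03,0,0,0,80]
  ],
  "grip_force": 40
}}

```text
time_s: 15.25
position: [0.5221, -0.2676, 0.1692]
tool_rot: [[0.706, -0.708, -0.0], [-0.708, -0.706, 0.0], [-0.0, -0.0, -1.0]]
ft_force: [-0.2, 0.2, 0.1]
grip_width: 0.0798
```

```bash
python3 - <<'E'
from h import *
s=st(); print('tool F',s['tool_rot'].T@s['ft_force'])
E
```

```text
t 15.25 pos [ 0.5221 -0.2676  0.1692] yang -135.09 F [-0.2299  0.2369  0.1059] T [-0.0011  0.0017 -0.0244] w 0.07979914737033993 q [-38.7  28.3  74.2   0.   77.5  96.4]
tool F [-0.3301 -0.0045 -0.1057]
```

Released and free of forces. I'll go straight up, then swing towards the free area and look.

Call:
{"op": "send_rows", "data": {
  "targets": [
    [0,0,-0.3,0,0,0,80],
    [0,0,-0.9,0,0,0,80],
    [0,0,-1.8,0,0,0,80],
    [0,0,-2.6,0,0,0,80],
    [-2,-2,-2.8,0,0,0,80]
  ]
}}

```text
time_s: 15.88
position: [0.5228, -0.2076, 0.3069]
tool_rot: [[0.703, -0.711, 0.005], [-0.711, -0.703, -0.004], [0.006, -0.001, -1.0]]
ft_force: [0.9, 0.7, -1.3]
grip_width: 0.08
```

Call:
{"op": "send_rows", "data": {
  "targets": [
    [-1,-1,0,0,0,0,80],
    [-2,-3,0,0,0,0,80],
    [-2,-4,0,0,0,0,80],
    [-2,-4,0,0,0,0,80],
    [-2,-4,0,0,0,0,80]
  ]
}}

```text
time_s: 16.5
position: [0.5939, 0.009, 0.3042]
tool_rot: [[0.709, -0.706, 0.001], [-0.706, -0.709, 0.0], [0.0, -0.001, -1.0]]
ft_force: [-0.4, 0.3, -0.5]
grip_width: 0.0797
```

```bash
python3 - <<'E'
from h import *
s=st()
for n in('scene','top'): snap(n,n+'6.png')
E
```

```text
t 16.5 pos [0.5939 0.009  0.3042] yang -134.88 F [-0.4459  0.255  -0.4623] T [ 0.      0.0605 -0.0446] w 0.0797186641332665 q [-10.5  24.3  58.4   0.   97.2 124.3]
```

View pics/scene6.png

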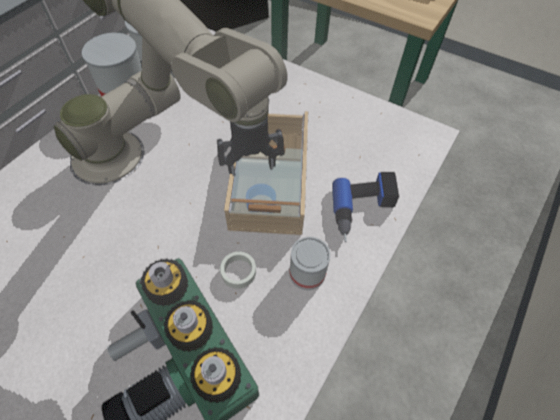

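View pics/top6.png

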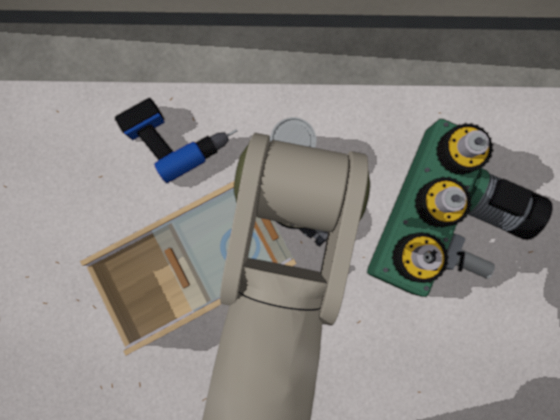

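```bash
python3 - <<'E'
from h import *
for n in('scene','top'):
    d=np.load(f'pics/{n}6_d.npy'); P,u,v=cloud(n,d)
    near=np.hypot(P[:,0]-.523,P[:,1]+.267)
    m=(near<.024)&(near>.013)&(P[:,2]>.18)&(P[:,2]<.21); 
    t=(near<.05)&(near>.026)&(P[:,2]>.15)&(P[:,2]<.17)
    print(n,m.sum(),np.median(P[m,2]) if m.any() else 0, t.sum(),np.median(P[t,2]) if t.any() else 0)
    # neighbours' boss
    for k in(1,2):
        h=(P[:,2]>.183)&(P[:,2]<.192)&(P[:,0]>.55)&(P[:,1]<-.25)
    print('others boss',np.median(P[h,2]),h.sum(), 'others tyre',np.median(P[(P[:,2]>.15)&(P[:,2]<.165)&(P[:,0]>.59)&(P[:,1]<-.25),2]))
E
```

```text
scene 234 0.18980102711658375 832 0.1563936417753981
others boss 0.19016679100470468 452 others tyre 0.15647761052033365
top 317 0.18963820810826015 1271 0.15620785454274433
others boss 0.189902416046145 494 others tyre 0.1561874010454547
```

The pictures show the wheel seated at scene px (163,280) and top px (420,258), level with its neighbours. The other things haven't moved, and the arm is clear. I'll hand in.

```bash
python3 -c "
from h import *
st(); print(env.close_job())"
```

```text
t 16.6 pos [0.5932 0.0066 0.3043] yang -135.06 F [-0.0451  0.3239  0.1984] T [0.0553 0.0315 0.0062] w 0.08017252603511371 q [-10.8  24.2  58.6  -0.   97.2 124.3]
the job is handed in; nothing more can be done
None
```

The spare wheel is on the feeder's bare shaft, boss up and fully home on the shoulder. I handed the job in at 16.6 s.

**What I did:** I pinched the left cover's pull and slid the cover back about 0.162 m over its neighbour. I then lifted the wheel by its boss, turned it about 74° to line up with the key, lowered it onto the shaft, let go and moved the arm clear. The key entered its keyway on the first descent, with only a small sideways correction on the shaft.

**Last checks:** Both cameras put the boss top at about 190 mm and the tyre top at about 156 mm, the same as the two fitted wheels. The wrist force was near zero after release, the gripper hung clear of everything, and the bystanders looked unmoved.

**What disagreed:** My estimates of the key's angle ranged from -33° to -54° depending on the fit, and the estimates of the keyway's angle from -39° to -45°. The free drop to the shoulder settled it. The boss also read 45–46 mm at the gripper, against the 48 mm stated.

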